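# Nest the clean beakers on the round stand and lid them

### The job

Put the clean steel beakers away as one nest on the round stand, not the square one: first stand the largest beaker upright in the middle of the round stand, then the middle-sized beaker inside it, then the smallest inside that, and last put the knobbed lid squarely on the smallest beaker. Set each one down and let go of it before taking the next. Do not shift the amber bottle or the orange jar standing among them.

Things in the scene. Friction and masses are not known exactly. Their poses are not given: they have to be found in the camera images.
- large_beaker: Open-topped straight round plain steel beaker, upright, the widest and shortest of three (sizes in mm): outer diameter 68, inner diameter 63, height 60, floor 3 thick; about 160 g. Origin: centre of its underside, z up along its axis.
- medium_beaker: Open-topped straight round plain steel beaker, upright, middle width and height of three (sizes in mm): outer diameter 53, inner diameter 48, height 82, floor 3 thick; about 140 g. Origin: centre of its underside, z up along its axis. Nested, its floor rests on the large beaker's floor and its top 25 mm stand out above the large rim.
- small_beaker: Open-topped straight round plain steel beaker, upright, the narrowest and tallest of three (sizes in mm): outer diameter 38, inner diameter 33, height 104, floor 3 thick; about 120 g. Origin: centre of its underside, z up along its axis. Nested, its top 25 mm stand out above the medium rim.
- lid: Steel lid (70 g) lying right way up: disc of diameter 60 mm, 8 to 12 mm above the origin; below it a plug, diameter 23, 8 deep, that goes into the small beaker; on top a round knob, diameter 18, 12 to 34 mm above the origin. Origin: centre of the plug's underside, z up. Seated, the disc lies on the small rim, the origin 96 mm above the small beaker's.
- round_stand: Fixed white plastic round stand, a flat disc of diameter 100 mm, 12 mm thick. Origin: centre of its underside, on the table; z up.
- square_stand: Fixed white plastic square stand, a flat plate 95 x 95 mm, 12 mm thick, not to be used. Origin: centre of its underside, on the table; x and y along its sides.
- amber_bottle: Loose amber glass bottle with a white cap, diameter 48 mm, 95 mm tall; a bystander to leave alone. Origin: centre of its underside.
- storage_jar: Loose orange plastic jar, diameter 52 mm, 47 mm tall; a bystander to leave alone. Origin: centre of its underside.

How it is judged:
By the outcome, as a careful person would: the job done as asked, in the order asked, and still so for the second after the job is handed in, with the robot touching nothing.
It also fails if it takes over 115 s, if anything falls off the work surface, if the arm or the gripper's body presses on something with over 40 N, if the wrist force passes 120 N, or if a joint passes its speed limit or range.

### The arm

A 6-joint arm with a two-finger parallel gripper is mounted at the origin on the work surface. World frame = base frame: x ahead of the robot, y to its left, z up, the work surface at z = 0. Lengths are in m, angles in degrees, forces in N, time in s.
With the tool pointing down it reaches from about 0.375 to 0.9 m from the base axis. Payload 3.1 kg.
Tool frame: the origin (TCP) lies on the centre line of the jaws, within the pads' length; the fingertips stand 8 mm ahead of it and the grasp point (between the pads) lies 11 mm behind it; z points along the fingers, y is the line along which they close (so a half turn about z gives the same grasp; the last joint's range is limited). The gripper opens to 87 mm and grips with 3 to 60 N. Pads are 19 mm wide; open, the fingers measure 117 mm over their backs; the gripper's body (75 mm by 190 mm) begins 51 mm behind the grasp point.
Start: joints at [56.58, 30.224, 82.088, -0, 67.689, -10.227], TCP at [0.246, 0.574, 0.203] pointing down, gripper open.
Joint ranges: [-176.69, 176.69], [-43.24, 126.21], [12.49, 139.97], [-82, 262], [0, 151.66], [-163.58, 163.58]. Speed limits (degrees/s): [159.86, 159.86, 180, 180, 180, 180].

### API

Orientations are given as a 3x3 rotation matrix whose columns are the frame's x, y, z axes.
In Python, from rig import * gives the robot as it stands.
- The arm moves only by the tool step_arm, never from a script. Its argument "targets" is a list of rows, each a list of 5 numbers: the opening, from -1 (shut) to 1 (fully open), then the shift along the world's x, y, z normalised to -1 to 1, where 1 is 0.25 m, then the turn about the world's z normalised to -1 to 1, where 1 is 180 degrees. In form: [[fingers, x, y, z, turn], ...]. A call has 1 to 20 rows; each row is the pose to reach, as a shift and turn from the pose commanded when the call began, turning the shorter way round; what a row does not reach only later rows make up. A row lasts 1/10 s, in which the tool goes at most 50 mm and 8.59 degrees, less where a joint would pass 70% of its speed; a pose out of reach is approached as far as the arm can. A call with a number of a shift or a turn outside -1 to 1 is refused whole. A call with a gripper value outside its range is refused whole. The fingers move at their own pace and stop on an object; the grip force is fixed at half the most. Time passes only in rows, so rows that repeat a pose let the fingers close. It gives the time, the measured TCP pose, the force, the opening and the grip force at its end, in the units of the state.
- read_state(): the state, without advancing time (a new reading comes with each control period).
- capture(name): name is "scene" or "top" or "wrist"; returns a dict with "color" (400x640x3 uint8, red, green, blue), "mtx" (3x3 intrinsics, pixels), "pose" (4x4, takes a point from camera to world coordinates). Camera axes: x right, y down, z forward; pixel columns grow to the right and rows downward; lengths in m; the calibration is good to about 2 mm. The wrist camera is an equidistant fisheye: a pixel r from the principal point sees the ray r / f radians off the axis. A picture is of the moment at which its call begins. There is no depth.
- hand_in(): hands the job in; it is judged then, once.
The state is a dict: "time_s": time; "joint_positions": joint angles; "qvel": joint speeds; "tau": joint torques, N m; "position": TCP position; "tcp_rot": TCP orientation; "force": force on the tool from outside, world axes, zero at the start; "moment": the same for the moment, N m; "opening": opening from 0.0 (shut) to 1.0 (fully open); "grasp_force": force on a finger pad.
Only numpy, scipy, OpenCV 4.12 (cv2) and the standard library are available. Lean on these libraries where they do the work, as an engineer would, in place of code of your own. Each camera call takes 0.05 s, during which the arm holds its last target. There are 200 camera calls.

## Working session

There is one attempt and no reset: what is moved stays moved. The work goes in short steps, Python scripts to look and compute and a tool call to move; the robot and the scene stay as the last step left them, time stands still between calls to the robot, and variables do not carry over. Pictures are saved under pics/ and viewed, at most 14 in all, crops included, and the job is handed in when it is done.

Besides the shell and the picture viewer there is one more tool, called as name(argument=value, ...) on one line, values as JSON. step_arm: Moves the arm, as the interface text tells. Scaled input: -1 to 1 covers 0.25 m each way for a shift and 180 degrees each way for a turn. Its arguments: {"type":"object","properties":{"targets":{"type":"array","items":{"type":"array","items":{"type":"number"}}}},"required":["targets"]}

```bash
ls; mkdir -p pics
python3 - <<'E'
from rig import *
import cv2, numpy as np
s=read_state(); print({k:np.round(s[k],3).tolist() for k in ("time_s","position","tcp_rot","opening","force")})
for n in ("top","scene"):
    c=capture(n); cv2.imwrite(f"pics/{n}0.png",c["color"][:,:,::-1]); print(n,np.round(c["mtx"],2).tolist(),np.round(c["pose"],4).tolist())
E
```

```text
pics
{'time_s': 0.0, 'position': [0.246, 0.574, 0.202], 'tcp_rot': [[-0.919, 0.394, -0.001], [0.394, 0.919, -0.002], [0.0, -0.002, -1.0]], 'opening': 0.998, 'force': [-0.275, 0.393, 0.389]}
top [[373.32, 0.0, 321.85], [0.0, 373.32, 199.36], [0.0, 0.0, 1.0]] [[-0.0075, -0.9846, 0.1746, 0.4284], [-0.9996, 0.0122, 0.0258, -0.0049], [-0.0275, -0.1743, -0.9843, 0.8131], [0.0, 0.0, 0.0, 1.0]]
scene [[509.32, 0.0, 326.03], [0.0, 509.32, 207.7], [0.0, 0.0, 1.0]] [[0.7846, 0.4772, -0.3959, 0.9809], [0.6199, -0.6166, 0.4853, -0.5611], [-0.0125, -0.6262, -0.7796, 0.9283], [0.0, 0.0, 0.0, 1.0]]
```

View pics/top0.png

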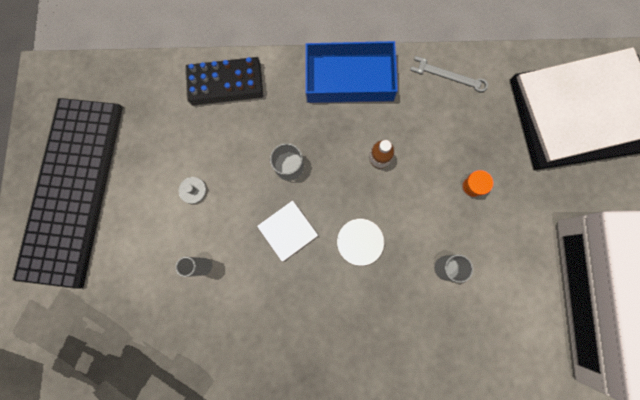

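View pics/scene0.png

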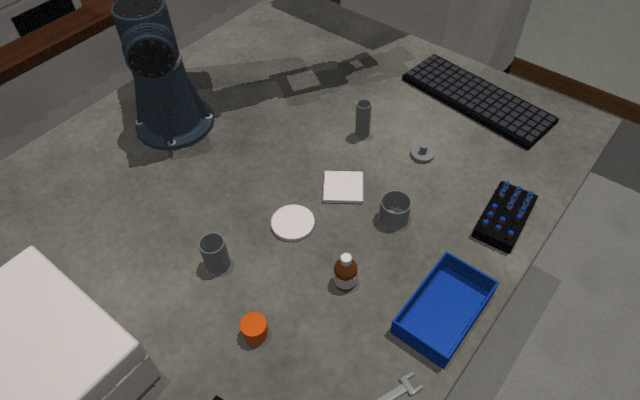

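The top view shows the large beaker at (287,160), medium (457,268), small (187,267), lid (192,190), round stand (360,242), square stand (287,230), bottle (383,152) and jar (480,183). In the scene view they are at large (395,210), medium (214,253), small (363,118), lid (422,152). I'll zoom in on the top view for precise rims.

Run:
```python
import cv2, numpy as np
T=cv2.imread("pics/top0.png");S=cv2.imread("pics/scene0.png")
def crop(I,u,v,h=22):
    c=cv2.resize(I[v-h:v+h,u-h:u+h],(264,264),interpolation=cv2.INTER_CUBIC)
    c=cv2.convertScaleAbs(c,alpha=1.3)
    for k in range(0,2*h,4):
        p=int((k+.5)*264/(2*h)); cv2.line(c,(p,0),(p,6),(0,0,255),1); cv2.line(c,(0,p),(6,p),(0,0,255),1)
        if k%8==0: cv2.putText(c,str(u-h+k),(p-10,16),0,.33,(0,255,255),1); cv2.putText(c,str(v-h+k),(7,p+4),0,.33,(0,255,255),1)
    return c
a=np.hstack([crop(T,287,160),crop(T,457,268),crop(T,190,267)]);b=np.hstack([crop(T,192,190),crop(S,395,210),crop(S,214,253)])
cv2.imwrite("pics/z0.png",np.vstack([a,b]))
```

```text
(no output)
```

View pics/z0.png

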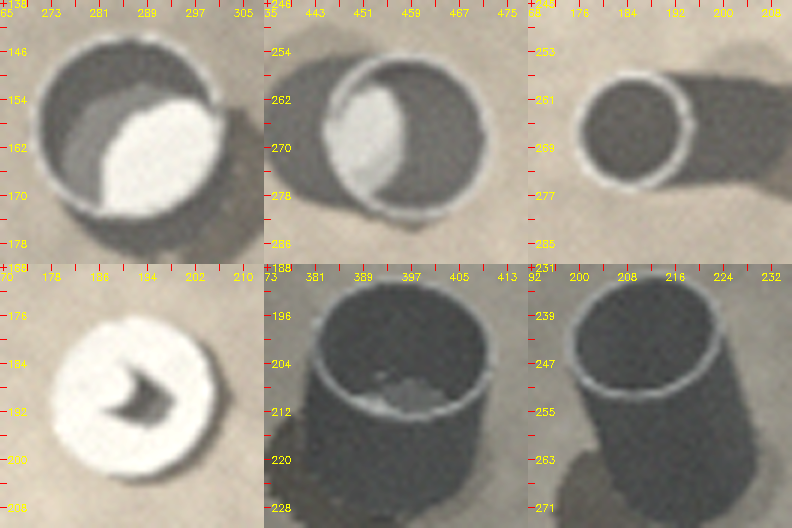

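```bash
cat > h.py <<'E'
from rig import *
import cv2, numpy as np
def ray(c,u,v,fish=False):
    K=np.array(c["mtx"]);P=np.array(c["pose"])
    x=np.array([(u-K[0,2])/K[0,0],(v-K[1,2])/K[1,1]])
    if fish:
        t=np.hypot(*x); d=np.array([*(np.sin(t)*x/max(t,1e-9)),np.cos(t)])
    else: d=np.array([*x,1.])
    return P[:3,3],P[:3,:3]@d
def hit(c,u,v,z,fish=False):
    o,d=ray(c,u,v,fish); return (o+d*(z-o[2])/d[2])[:2]
E
python3 - <<'E'
from h import *
t=capture("top");s=capture("scene")
for n,u,v,z in (("large",286,158.7,.06),("med",458.3,267.8,.082),("small",185.5,266.3,.104),("lid",191.8,189.7,.012)): print(n,hit(t,u,v,z).round(4))
print("scene large",hit(s,395.5,201.8,.06).round(4),"med",hit(s,211,242.7,.082).round(4))
for n,c,x0,y0,x1,y1 in (("top",t,325,205,395,280),("scene",s,265,200,320,245)):
    I=c["color"].astype(int); m=np.zeros(I.shape[:2],np.uint8); m[y0:y1,x0:x1]=(I.min(2)[y0:y1,x0:x1]>(215 if n=="top" else 170))*255
    k=max(cv2.findContours(m,0,1)[0],key=cv2.contourArea); e=cv2.fitEllipse(k); print(n,"round",e,hit(c,*e[0],.012).round(4))
for n,u,v,z in (("bottle",385,147,.095),("jar",480,182,.047),("square",287,230,.012)): print(n,hit(t,u,v,z).round(3))
w=capture("wrist");cv2.imwrite("pics/w0.png",w["color"][:,:,::-1]);print(np.round(w["mtx"],1).tolist(),np.round(w["pose"],3).tolist())
E
```

```text
large [0.6494 0.0893]
med [ 0.4222 -0.2452]
small [0.4289 0.2723]
lid [0.5957 0.3036]
scene large [0.6507 0.0861] med [ 0.4232 -0.2484]
top round ((360.04541015625, 241.6819610595703), (44.56276321411133, 45.418148040771484), 153.1317138671875) [ 0.4779 -0.0647]
scene round ((292.33392333984375, 221.288818359375), (33.151119232177734, 41.781455993652344), 83.80628204345703) [ 0.4798 -0.0683]
bottle [ 0.66  -0.113]
jar [ 0.597 -0.314]
square [0.504 0.092]
[[309.7, 0.0, 321.2], [0.0, 309.7, 201.9], [0.0, 0.0, 1.0]] [[0.394, 0.882, 0.258, 0.175], [0.919, -0.378, -0.112, 0.604], [-0.002, 0.281, -0.96, 0.385], [0.0, 0.0, 0.0, 1.0]]
```

View pics/w0.png

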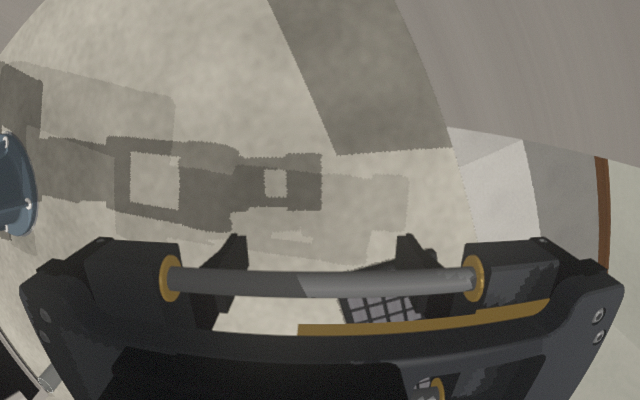

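The wrist view is mostly gripper, with empty table and shadows beyond; no beaker is in sight. The two fixed views agree, apart from a constant offset of about 1 to 3 mm. I'll use their averages: large (.650,.0876), medium (.4227,-.2468), small (.4296,.2706), lid (.5964,.3019), round stand (.4788,-.0665).

step_arm(targets=[[1,1,-0.96,0,0.129],[1,1,-0.96,0,0.129],[1,1,-0.96,0,0.129],[1,1,-0.96,0,0.129],[1,1,-0.96,0,0.129],[1,1,-0.96,0,0.129],[1,1,-0.96,0,0.129],[1,1,-0.96,0,0.129],[1,1,-0.96,0,0.129],[1,1,-0.96,0,0.129],[1,1,-0.96,0,0.129]])

```text
time_s: 1.35
position: [0.4946, 0.3357, 0.2032]
tcp_rot: [[-1.0, -0.003, -0.001], [-0.003, 1.0, 0.0], [0.001, 0.0, -1.0]]
force: [-0.4, -0.0, 0.4]
opening: 0.998
grasp_force: 0.0
```

step_arm(targets=[[1,0.616,-0.986,0,0],[1,0.616,-0.986,0,0],[1,0.616,-0.986,0,0],[1,0.616,-0.986,0,0],[1,0.616,-0.986,0,0],[1,0.616,-0.986,0,0],[1,0.616,-0.986,0,0],[1,0.616,-0.986,0,0],[1,0.616,-0.986,-0.15,0],[1,0.616,-0.986,-0.3,0],[1,0.616,-0.986,-0.4,0],[1,0.616,-0.986,-0.4,0],[1,0.616,-0.986,-0.4,0]])

```text
time_s: 2.65
position: [0.6494, 0.09, 0.1036]
tcp_rot: [[-1.0, -0.003, -0.001], [-0.003, 1.0, 0.0], [0.001, 0.0, -1.0]]
force: [-0.9, -0.6, -0.4]
opening: 0.997
grasp_force: 0.0
```

Run:
```python
from h import *
import numpy as np
print(np.round(read_state()["position"],4))
w=capture("wrist");s=capture("scene")
a=w["color"][:,:,::-1]; b=cv2.resize(s["color"][130:270,310:470,::-1],(457,400),interpolation=cv2.INTER_CUBIC)
cv2.imwrite("pics/w1.png",cv2.resize(np.hstack([a,b]),(800,292)))
```

```text
[0.6494 0.09   0.1036]
```

View pics/w1.png

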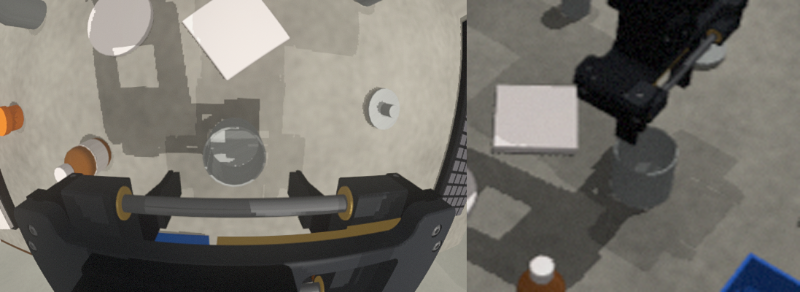

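Right panel: the fingers are straddling the large beaker. Wrist panel: its rim is centred near (235,151), midway between the fingers at x of about 165 and 305. I'll check this in numbers.

Run:
```python
from h import *
w=capture("wrist"); k=1097/800
print("large",hit(w,235.5*k,151*k,.06,True)); print("left/right",hit(w,204.5*k,155*k,.06,True),hit(w,266*k,155*k,.06,True))
I=w["color"][140:270,255:390,::-1]; cv2.imwrite("pics/w2.png",cv2.convertScaleAbs(cv2.resize(I,None,fx=4,fy=4,interpolation=cv2.INTER_CUBIC),alpha=1.5))
```

```text
large [0.64491098 0.08999398]
left/right [0.64947674 0.05694868] [0.64935137 0.12258101]
```

View pics/w2.png

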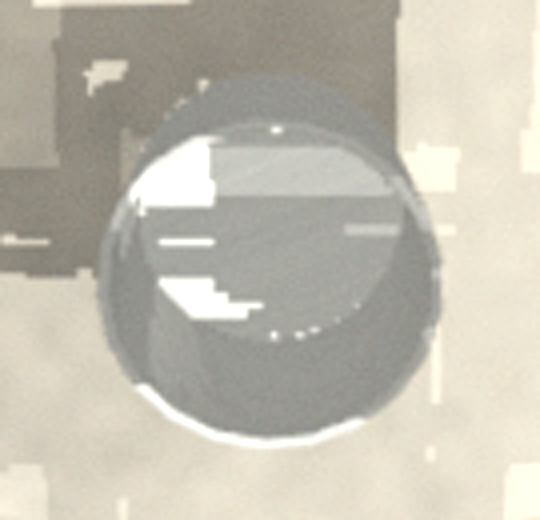

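The close-up shows the outer rim spanning columns 98–441 and rows 122–446 of the 4x crop. That is columns 279–365 and rows 170–251 at full scale.

Run:
```python
from h import *
w=capture("wrist")
for p in ((321.9,170),(321.9,251),(279,212),(364.8,212)): print(hit(w,*p,.06,True).round(4))
```

```text
[0.6162 0.0888]
[0.6826 0.0889]
[0.6493 0.0555]
[0.6492 0.1223]
```

step_arm(targets=[[1,0,-0.004,-0.08,0],[1,0,-0.004,-0.16,0],[1,0,-0.004,-0.24,0],[1,0,-0.004,-0.28,0],[1,0,-0.004,-0.28,0],[1,0,-0.004,-0.28,0],[-1,0,-0.004,-0.28,0],[-1,0,-0.004,-0.28,0],[-1,0,-0.004,-0.28,0],[-1,0,-0.004,-0.28,0],[-1,0,-0.004,-0.28,0],[-1,0,-0.004,-0.28,0],[-1,0,-0.004,-0.28,0]])

```text
time_s: 4.15
position: [0.6507, 0.0873, 0.034]
tcp_rot: [[-1.0, -0.0, 0.001], [-0.0, 1.0, 0.0], [-0.001, 0.0, -1.0]]
force: [-0.7, 1.8, 4.9]
opening: 0.754
grasp_force: 29.7
```

step_arm(targets=[[-1,0,0,0.04,0],[-1,0,0,0.1,0],[-1,0,0,0.16,0],[-1,0,0,0.22,0],[-1,-0.06,-0.05,0.22,0],[-1,-0.14,-0.12,0.22,0],[-1,-0.24,-0.21,0.22,0],[-1,-0.34,-0.3,0.22,0],[-1,-0.44,-0.39,0.22,0],[-1,-0.54,-0.48,0.22,0],[-1,-0.62,-0.55,0.22,0],[-1,-0.67,-0.59,0.22,0],[-1,-0.686,-0.608,0.22,0],[-1,-0.686,-0.608,0.18,0],[-1,-0.686,-0.608,0.13,0],[-1,-0.686,-0.608,0.1,0],[-1,-0.686,-0.608,0.08,0],[-1,-0.686,-0.608,0.08,0],[-1,-0.686,-0.608,0.08,0],[-1,-0.686,-0.608,0.08,0]])

```text
time_s: 6.15
position: [0.479, -0.065, 0.0535]
tcp_rot: [[-1.0, -0.001, 0.001], [-0.001, 1.0, -0.0], [-0.001, -0.0, -1.0]]
force: [-0.6, 0.0, -1.3]
opening: 0.759
grasp_force: 29.8
```

Run:
```python
from h import *
w=capture("wrist");s=capture("scene")
a=w["color"][:,:,::-1]; b=cv2.resize(s["color"][140:280,210:370,::-1],(457,400),interpolation=cv2.INTER_CUBIC)
cv2.imwrite("pics/w3.png",cv2.resize(np.hstack([a,b]),(800,292)))
```

```text
(no output)
```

View pics/w3.png

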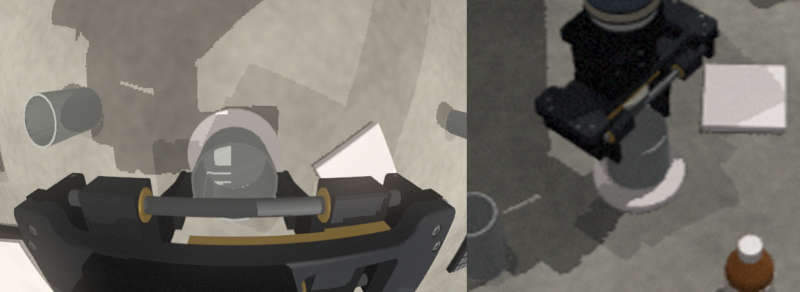

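The large beaker is held upright over the round stand. In the wrist view the stand spans 188–279 and the beaker 192–277, so they are nearly concentric. Lowering it.

step_arm(targets=[[-1,0,0,-0.012,0],[-1,0,0,-0.024,0],[-1,0,0,-0.03,0],[-1,0,0,-0.03,0],[-1,0,0,-0.03,0],[-1,0,0,-0.03,0]])

```text
time_s: 6.85
position: [0.4785, -0.0651, 0.046]
tcp_rot: [[-1.0, -0.0, -0.0], [-0.0, 1.0, -0.0], [0.0, -0.0, -1.0]]
force: [-1.2, 0.7, 5.0]
opening: 0.759
grasp_force: 29.7
```

step_arm(targets=[[1,0,0,0,0],[1,0,0,0,0],[1,0,0,0,0],[1,0,0,0,0],[1,0,0,0.06,0],[1,0,0,0.16,0],[1,0,0,0.3,0],[1,0,0,0.44,0],[1,0,0,0.54,0],[1,-0.04,-0.12,0.54,0],[1,-0.1,-0.3,0.54,0],[1,-0.16,-0.48,0.54,0],[1,-0.2,-0.64,0.54,0],[1,-0.225,-0.72,0.54,0],[1,-0.225,-0.72,0.54,0],[1,-0.225,-0.72,0.44,0],[1,-0.225,-0.72,0.34,0],[1,-0.225,-0.72,0.34,0],[1,-0.225,-0.72,0.34,0],[1,-0.225,-0.72,0.34,0]])

```text
time_s: 8.85
position: [0.4232, -0.2449, 0.1317]
tcp_rot: [[-1.0, -0.001, 0.001], [-0.001, 1.0, -0.001], [-0.001, -0.001, -1.0]]
force: [-0.4, 0.1, 0.2]
opening: 0.999
grasp_force: 0.0
```

Run:
```python
from h import *
t=capture("top");w=capture("wrist");P=read_state()["position"];print(np.round(P,4))
cv2.imwrite("pics/w4raw.png",w["color"][:,:,::-1]);
r=lambda I,u,v,h:cv2.convertScaleAbs(cv2.resize(I[v-h:v+h,u-h:u+h,::-1],(400,400),interpolation=cv2.INTER_CUBIC),alpha=1.4)
cv2.imwrite("pics/w4.png",np.hstack([r(t["color"],360,238,30),r(w["color"],321,210,60)]))
```

```text
[ 0.4232 -0.2452  0.1319]
```

View pics/w4.png

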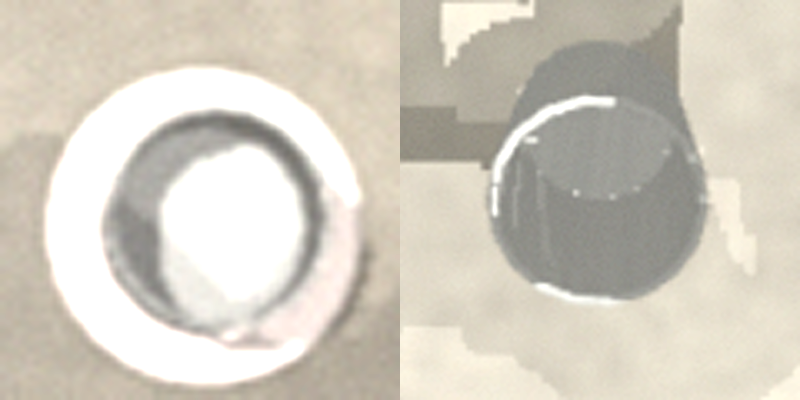

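Left: the large beaker stands on the round stand, its rim centred near top-view pixel (361.6,240.8). Right: the medium rim spans crop columns 89–308 and rows 97–303.

Run:
```python
from h import *
t=capture("top");w=capture("wrist")
print("large",hit(t,361.6,240.8,.072).round(4), "stand (.4779,-.0647)")
f=lambda a,b:(261+a/3.333-.5,150+b/3.333-.5)
for p in ((198,97),(198,303),(89,200),(308,200)): print(hit(w,*f(*p),.082,True).round(4))
```

```text
large [ 0.4758 -0.0633] stand (.4779,-.0647)
[ 0.3953 -0.2469]
[ 0.4465 -0.2469]
[ 0.4201 -0.2727]
[ 0.4201 -0.2209]
```

step_arm(targets=[[1,0,-0.003,-0.1,0],[1,0,-0.003,-0.18,0],[1,0,-0.003,-0.23,0],[1,0,-0.003,-0.252,0],[1,0,-0.003,-0.252,0],[1,0,-0.003,-0.252,0],[1,0,-0.003,-0.252,0],[-1,0,-0.003,-0.252,0],[-1,0,-0.003,-0.252,0],[-1,0,-0.003,-0.252,0],[-1,0,-0.003,-0.252,0],[-1,0,-0.003,-0.252,0],[-1,0,-0.003,-0.252,0],[-1,0,-0.003,-0.252,0],[-1,0,-0.003,-0.252,0]])

```text
time_s: 10.55
position: [0.4224, -0.2458, 0.0677]
tcp_rot: [[-1.0, -0.0, -0.0], [-0.0, 1.0, 0.0], [0.0, 0.0, -1.0]]
force: [-0.2, 0.1, -0.6]
opening: 0.356
grasp_force: 0.0
```

Run:
```python
from h import *
w=capture("wrist");s=capture("scene");st=read_state();print(st["opening"],st["grasp_force"],st["time_s"])
b=cv2.resize(s["color"][180:320,130:290,::-1],(457,400),interpolation=cv2.INTER_CUBIC)
cv2.imwrite("pics/w5.png",cv2.resize(np.hstack([w["color"][:,:,::-1],b]),(800,292)))
```

```text
0.2648054020043267 0.0 10.65
```

View pics/w5.png

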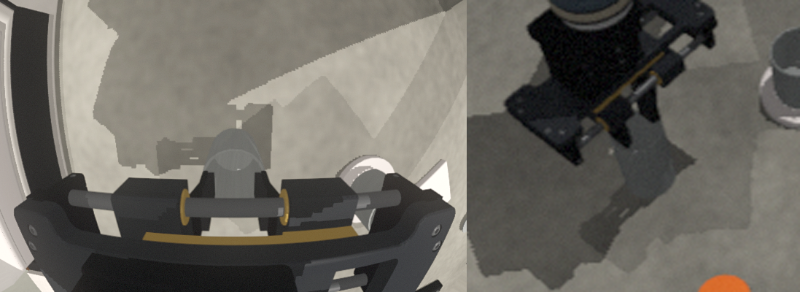

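Run:
```python
from h import *
w=capture("wrist");s=capture("scene");st=read_state();print(st["opening"],st["grasp_force"],st["time_s"],np.round(st["position"],4))
r=lambda I,u,v,h:cv2.convertScaleAbs(cv2.resize(I[v-h:v+h,u-h:u+h,::-1],(400,400),interpolation=cv2.INTER_CUBIC),alpha=1.7)
cv2.imwrite("pics/w6.png",np.hstack([r(w["color"],321,225,70),r(s["color"],200,250,40)]))
```

```text
0.17171646961513906 0.0 10.75 [ 0.4223 -0.2457  0.0677]
```

View pics/w6.png

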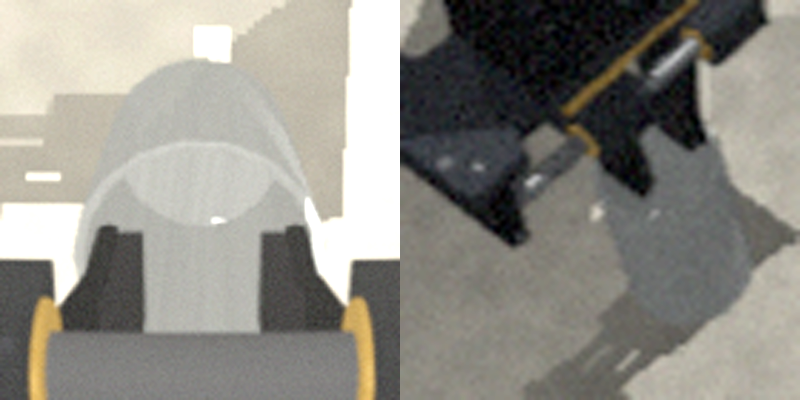

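Run:
```python
from h import *
w=capture("wrist");P=np.array(w["pose"]);print(P.round(3)[:3,3], read_state()["opening"])
f=lambda a,b:(251+a/2.857-.5,155+b/2.857-.5)
for z in (.04,.05,.06,.082):
  print(z,[hit(w,*f(*p),z,True).round(4).tolist() for p in ((200,140),(75,250),(320,250),(200,60))])
from scipy.spatial.transform import Rotation
# project expected fingertips (tcp z .060) and rim points
T=np.linalg.inv(P);K=np.array(w["mtx"])
def proj(X):
  c=T[:3,:3]@np.array(X)+T[:3,3];t=np.arctan2(np.hypot(c[0],c[1]),c[2]);n=np.hypot(c[0],c[1]);uv=K[[0,1],[0,1]]*c[:2]/n*t+K[:2,2]
  return ((uv-[250.5,154.5])*2.857).round(0)
for n,X in (("tip L inner,60",(.4128,-.2457-.01,.06)),("tip z .09",(.4128,-.2557,.09)),("rim front",(.395,-.2457,.082)),("rim left",(.4215,-.2722,.082)),("bottom front",(.395,-.2457,0))): print(n,proj(X))
```

```text
[ 0.345 -0.246  0.25 ] 0.12505487939834298
0.04 [[0.4078, -0.2468], [0.4377, -0.2793], [0.4376, -0.2156], [0.3876, -0.2468]]
0.05 [[0.4048, -0.2468], [0.4333, -0.2778], [0.4332, -0.2171], [0.3856, -0.2468]]
0.06 [[0.4018, -0.2467], [0.4289, -0.2762], [0.4288, -0.2185], [0.3835, -0.2467]]
0.082 [[0.3952, -0.2467], [0.4191, -0.2727], [0.4191, -0.2217], [0.3791, -0.2467]]
tip L inner,60 [161. 186.]
tip z .09 [154. 238.]
rim front [205. 139.]
rim left [ 78. 260.]
bottom front [204.  58.]
```

Run:
```python
from h import *
s=capture("scene");w=capture("wrist");st=read_state();print(st["opening"],st["grasp_force"])
for p in ((208,249),(219,240)):
  for z in (.06,.07,.08,.09,.1): print(p,z,hit(s,*p,z).round(4))
f=lambda a,b:(251+a/2.857-.5,155+b/2.857-.5)
for p in ((143,230),(105,228),(260,230),(300,228)):
  for z in (.06,.075,.09): print("w",p,z,hit(w,*f(*p),z,True).round(4))
```

```text
0.05120575241196541 0.0
(208, 249) 0.06 [ 0.4153 -0.2551]
(208, 249) 0.07 [ 0.4219 -0.2586]
(208, 249) 0.08 [ 0.4284 -0.2621]
(208, 249) 0.09 [ 0.4349 -0.2657]
(208, 249) 0.1 [ 0.4414 -0.2692]
(219, 240) 0.06 [ 0.4169 -0.2252]
(219, 240) 0.07 [ 0.4234 -0.2291]
(219, 240) 0.08 [ 0.4299 -0.233 ]
(219, 240) 0.09 [ 0.4364 -0.2368]
(219, 240) 0.1 [ 0.4429 -0.2407]
w (143, 230) 0.06 [ 0.4236 -0.26  ]
w (143, 230) 0.075 [ 0.4174 -0.2589]
w (143, 230) 0.09 [ 0.4112 -0.2578]
w (105, 228) 0.06 [ 0.4232 -0.2688]
w (105, 228) 0.075 [ 0.417  -0.2671]
w (105, 228) 0.09 [ 0.4108 -0.2653]
w (260, 230) 0.06 [ 0.4236 -0.2328]
w (260, 230) 0.075 [ 0.4174 -0.2339]
w (260, 230) 0.09 [ 0.4112 -0.2349]
w (300, 228) 0.06 [ 0.4232 -0.2235]
w (300, 228) 0.075 [ 0.417  -0.2253]
w (300, 228) 0.09 [ 0.4108 -0.2271]
```

The beaker has not moved: its rim still projects where expected. Both views put the real fingertips at z ≈ 0.085 with the TCP at 0.068. So the tips sit about 18 mm behind the TCP rather than 8 mm ahead of it, and the fingers closed just above the rim. I'll open, go 23 mm lower and grip again.

step_arm(targets=[[1,0,0,0,0],[1,0,0,0,0],[1,0,0,0,0],[1,0,0,0,0],[1,0,0,0,0],[1,0,0,0,0],[1,0,0,0,0],[1,0,0,0,0],[1,0,0,0,0],[1,0,0,0,0],[1,0,0,0,0],[1,0,0,0,0],[1,0,0,0,0]])

```text
time_s: 12.2
position: [0.4223, -0.2458, 0.0677]
tcp_rot: [[-1.0, -0.0, -0.0], [-0.0, 1.0, 0.0], [0.0, 0.0, -1.0]]
force: [-0.1, 0.6, -1.1]
opening: 0.998
grasp_force: 0.0
```

step_arm(targets=[[1,0,0,-0.03,0],[1,0,0,-0.06,0],[1,0,0,-0.09,0],[1,0,0,-0.092,0],[1,0,0,-0.092,0],[1,0,0,-0.092,0],[-1,0,0,-0.092,0],[-1,0,0,-0.092,0],[-1,0,0,-0.092,0],[-1,0,0,-0.092,0],[-1,0,0,-0.092,0],[-1,0,0,-0.092,0],[-1,0,0,-0.092,0],[-1,0,0,-0.092,0]])

```text
time_s: 13.6
position: [0.4224, -0.2459, 0.0448]
tcp_rot: [[-1.0, -0.0, 0.0], [-0.0, 1.0, -0.0], [-0.0, -0.0, -1.0]]
force: [0.4, -0.7, 0.4]
opening: 0.597
grasp_force: 30.0
```

step_arm(targets=[[-1,0,0,0.04,0],[-1,0,0,0.12,0],[-1,0,0,0.22,0],[-1,0,0,0.32,0],[-1,0,0,0.38,0],[-1,0,0,0.4,0],[-1,0.02,0.06,0.4,0],[-1,0.05,0.16,0.4,0],[-1,0.09,0.28,0.4,0],[-1,0.12,0.4,0.4,0],[-1,0.16,0.52,0.4,0],[-1,0.19,0.62,0.4,0],[-1,0.21,0.69,0.4,0],[-1,0.222,0.724,0.4,0],[-1,0.222,0.724,0.4,0],[-1,0.222,0.724,0.4,0],[-1,0.222,0.724,0.38,0],[-1,0.222,0.724,0.36,0],[-1,0.222,0.724,0.36,0],[-1,0.222,0.724,0.36,0]])

```text
time_s: 15.6
position: [0.4775, -0.0651, 0.1344]
tcp_rot: [[-1.0, 0.0, -0.001], [0.0, 1.0, 0.0], [0.001, 0.0, -1.0]]
force: [0.6, 0.1, -1.6]
opening: 0.599
grasp_force: 30.0
```

Run:
```python
from h import *
w=capture("wrist");s=capture("scene");t=capture("top")
r=lambda I,u,v,h:cv2.convertScaleAbs(cv2.resize(I[v-h:v+h,u-h:u+h,::-1],(400,400),interpolation=cv2.INTER_CUBIC),alpha=1.5)
cv2.imwrite("pics/w7.png",np.hstack([r(w["color"],321,210,70),r(s["color"],288,205,35)]))
```

```text
(no output)
```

View pics/w7.png

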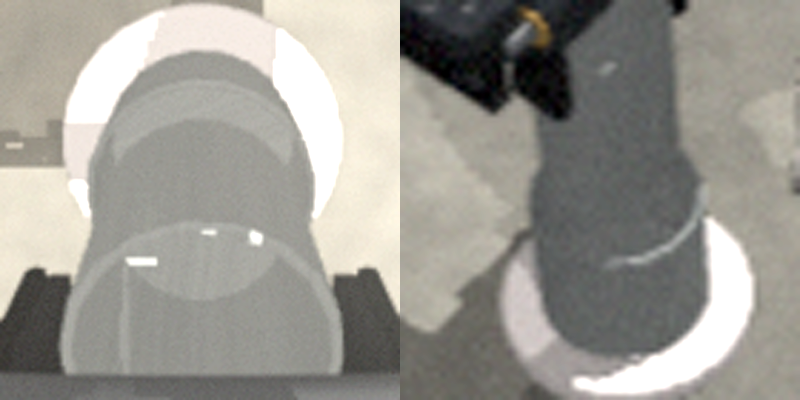

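The medium beaker is held upright right above the large one, concentric in both views. Lowering it.

step_arm(targets=[[-1,0,0,-0.03,0],[-1,0,0,-0.06,0],[-1,0,0,-0.09,0],[-1,0,0,-0.12,0],[-1,0,0,-0.15,0],[-1,0,0,-0.18,0],[-1,0,0,-0.2,0],[-1,0,0,-0.22,0],[-1,0,0,-0.24,0],[-1,0,0,-0.26,0],[-1,0,0,-0.27,0],[-1,0,0,-0.28,0],[-1,0,0,-0.28,0],[-1,0,0,-0.28,0]])

```text
time_s: 17.15
position: [0.478, -0.0648, 0.0648]
tcp_rot: [[-1.0, -0.0, 0.0], [-0.0, 1.0, -0.0], [-0.0, -0.0, -1.0]]
force: [0.6, -0.3, -1.0]
opening: 0.596
grasp_force: 30.0
```

step_arm(targets=[[-1,0,0,-0.008,0],[-1,0,0,-0.016,0],[-1,0,0,-0.02,0],[-1,0,0,-0.02,0],[-1,0,0,-0.02,0]])

```text
time_s: 17.65
position: [0.4779, -0.0648, 0.0598]
tcp_rot: [[-1.0, -0.0, 0.0], [-0.0, 1.0, -0.0], [-0.0, -0.0, -1.0]]
force: [0.2, 0.6, -0.5]
opening: 0.6
grasp_force: 30.0
```

step_arm(targets=[[-1,0,0,-0.004,0],[-1,0,0,-0.004,0],[-1,0,0,-0.004,0]])

```text
time_s: 17.95
position: [0.4779, -0.0648, 0.0597]
tcp_rot: [[-1.0, -0.0, 0.001], [-0.0, 1.0, -0.0], [-0.001, -0.0, -1.0]]
force: [-1.6, 0.7, 8.4]
opening: 0.593
grasp_force: 30.0
```

step_arm(targets=[[1,0,0,0,0],[1,0,0,0,0],[1,0,0,0,0],[1,0,0,0,0],[1,0,0,0,0],[1,0,0,0.06,0],[1,0,0,0.16,0],[1,0,0,0.3,0],[1,0,0,0.44,0],[1,0,0,0.56,0],[1,0,0,0.6,0],[1,-0.03,0.15,0.6,0],[1,-0.06,0.3,0.6,0],[1,-0.1,0.48,0.6,0],[1,-0.14,0.66,0.6,0],[1,-0.17,0.82,0.6,0],[1,-0.196,0.96,0.6,0],[1,-0.196,0.96,0.6,0]])

```text
time_s: 19.75
position: [0.4267, 0.1785, 0.2077]
tcp_rot: [[-1.0, -0.006, -0.003], [-0.006, 1.0, 0.001], [0.003, 0.001, -1.0]]
force: [0.5, -0.0, -0.8]
opening: 1.0
grasp_force: 0.0
```

step_arm(targets=[[1,0,0.15,0,0],[1,0,0.3,0,0],[1,0,0.388,0,0],[1,0,0.388,0,0],[1,0,0.388,-0.1,0],[1,0,0.388,-0.2,0],[1,0,0.388,-0.2,0],[1,0,0.388,-0.2,0],[1,0,0.388,-0.2,0],[1,0,0.388,-0.2,0]])

```text
time_s: 20.75
position: [0.4298, 0.2721, 0.1598]
tcp_rot: [[-1.0, 0.0, 0.002], [0.0, 1.0, 0.001], [-0.002, 0.001, -1.0]]
force: [-0.1, -0.0, 0.6]
opening: 1.005
grasp_force: 0.0
```

Run:
```python
from h import *
w=capture("wrist");t=capture("top");print(np.round(read_state()["position"],4))
r=lambda I,u,v,h:cv2.convertScaleAbs(cv2.resize(I[v-h:v+h,u-h:u+h,::-1],(400,400),interpolation=cv2.INTER_CUBIC),alpha=1.4)
cv2.imwrite("pics/w8.png",np.hstack([r(t["color"],360,238,30),r(w["color"],321,210,60)]))
```

```text
[0.4295 0.2723 0.1597]
```

View pics/w8.png

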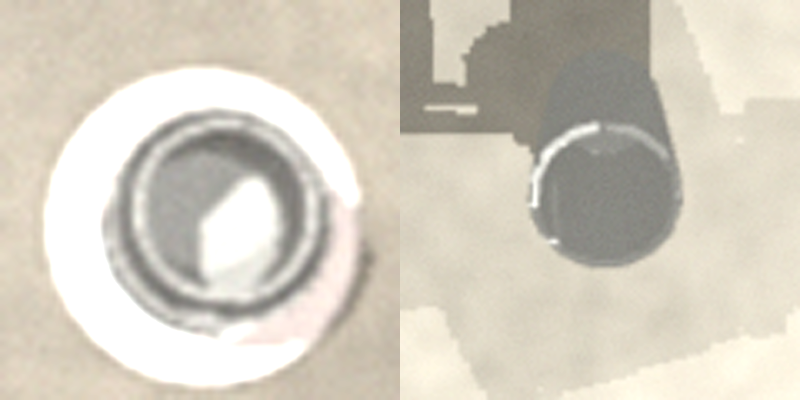

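Left: the medium beaker sits inside the large one, its rim centred near crop (227,211). Right: the small rim spans crop columns 130–283 and rows 122–267.

Run:
```python
from h import *
t=capture("top");w=capture("wrist")
print("medium",hit(t,363.6,239.2,.097).round(4))
f=lambda a,b:(261+a/3.333-.5,150+b/3.333-.5)
for p in ((206,122),(206,267),(130,196),(283,196)): print(hit(w,*f(*p),.104,True).round(4))
```

```text
medium [ 0.4772 -0.0652]
[0.4088 0.2727]
[0.4456 0.2727]
[0.4272 0.2543]
[0.4272 0.2913]
```

step_arm(targets=[[1,-0.004,0,-0.08,0],[1,-0.004,0,-0.16,0],[1,-0.004,0,-0.24,0],[1,-0.004,0,-0.32,0],[1,-0.004,0,-0.366,0],[1,-0.004,0,-0.366,0],[1,-0.004,0,-0.366,0],[1,-0.004,0,-0.366,0],[-1,-0.004,0,-0.366,0],[-1,-0.004,0,-0.366,0],[-1,-0.004,0,-0.366,0],[-1,-0.004,0,-0.366,0],[-1,-0.004,0,-0.366,0],[-1,-0.004,0,-0.366,0],[-1,-0.004,0,-0.366,0],[-1,-0.004,0,-0.366,0],[-1,-0.004,0,-0.366,0],[-1,-0.004,0,-0.366,0]])

```text
time_s: 22.75
position: [0.4278, 0.2723, 0.0672]
tcp_rot: [[-1.0, -0.0, -0.0], [-0.0, 1.0, 0.0], [0.0, 0.0, -1.0]]
force: [-0.0, 0.0, -0.2]
opening: 0.429
grasp_force: 30.0
```

step_arm(targets=[[-1,0,0,0.04,0],[-1,0,0,0.12,0],[-1,0,0,0.22,0],[-1,0,0,0.32,0],[-1,0,0,0.42,0],[-1,0,0,0.48,0],[-1,0,0,0.5,0],[-1,0.01,-0.06,0.5,0],[-1,0.03,-0.16,0.5,0],[-1,0.05,-0.28,0.5,0],[-1,0.07,-0.42,0.5,0],[-1,0.09,-0.56,0.5,0],[-1,0.11,-0.7,0.5,0],[-1,0.13,-0.82,0.5,0],[-1,0.14,-0.91,0.5,0],[-1,0.15,-0.96,0.5,0]])

```text
time_s: 24.35
position: [0.4649, 0.0306, 0.1918]
tcp_rot: [[-1.0, 0.002, -0.001], [0.002, 1.0, -0.0], [0.001, -0.0, -1.0]]
force: [0.1, 0.1, -1.9]
opening: 0.43
grasp_force: 30.0
```

step_arm(targets=[[-1,0.01,-0.08,0,0],[-1,0.02,-0.18,0,0],[-1,0.03,-0.27,0,0],[-1,0.04,-0.34,0,0],[-1,0.048,-0.389,0,0],[-1,0.048,-0.389,0,0],[-1,0.048,-0.389,0,0],[-1,0.048,-0.389,-0.04,0],[-1,0.048,-0.389,-0.08,0],[-1,0.048,-0.389,-0.08,0],[-1,0.048,-0.389,-0.08,0],[-1,0.048,-0.389,-0.08,0]])

```text
time_s: 25.55
position: [0.4774, -0.0648, 0.1722]
tcp_rot: [[-1.0, -0.001, -0.0], [-0.001, 1.0, 0.0], [0.0, 0.0, -1.0]]
force: [-0.7, 0.1, -1.4]
opening: 0.432
grasp_force: 30.0
```

Run:
```python
from h import *
w=capture("wrist");s=capture("scene")
r=lambda I,u,v,h:cv2.convertScaleAbs(cv2.resize(I[v-h:v+h,u-h:u+h,::-1],(400,400),interpolation=cv2.INTER_CUBIC),alpha=1.5)
cv2.imwrite("pics/w9.png",np.hstack([r(w["color"],321,210,70),r(s["color"],288,195,40)]))
```

```text
(no output)
```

View pics/w9.png

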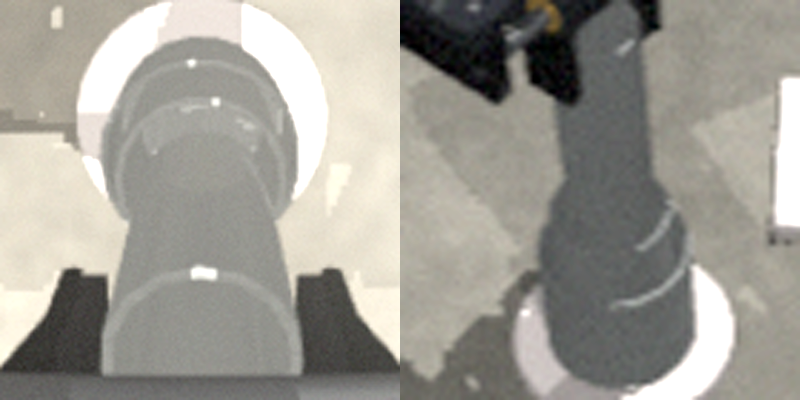

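The small beaker hangs upright and concentric over the nest. Lowering it.

step_arm(targets=[[-1,0,0,-0.03,0],[-1,0,0,-0.06,0],[-1,0,0,-0.09,0],[-1,0,0,-0.12,0],[-1,0,0,-0.15,0],[-1,0,0,-0.18,0],[-1,0,0,-0.21,0],[-1,0,0,-0.24,0],[-1,0,0,-0.27,0],[-1,0,0,-0.3,0],[-1,0,0,-0.32,0],[-1,0,0,-0.33,0],[-1,0,0,-0.33,0],[-1,0,0,-0.33,0]])

```text
time_s: 27.05
position: [0.4775, -0.0651, 0.0899]
tcp_rot: [[-1.0, -0.0, 0.0], [-0.0, 1.0, -0.0], [-0.0, -0.0, -1.0]]
force: [0.4, 0.3, -1.2]
opening: 0.431
grasp_force: 30.0
```

step_arm(targets=[[-1,0,0,-0.008,0],[-1,0,0,-0.016,0],[-1,0,0,-0.02,0],[-1,0,0,-0.022,0],[-1,0,0,-0.022,0],[-1,0,0,-0.022,0]])

```text
time_s: 27.65
position: [0.4778, -0.065, 0.0851]
tcp_rot: [[-1.0, -0.0, 0.001], [-0.0, 1.0, -0.0], [-0.001, -0.0, -1.0]]
force: [-0.6, 0.5, 6.0]
opening: 0.429
grasp_force: 30.0
```

step_arm(targets=[[1,0,0,0,0],[1,0,0,0,0],[1,0,0,0,0],[1,0,0,0,0],[1,0,0,0,0],[1,0,0,0,0],[1,0,0,0.06,0],[1,0,0,0.16,0],[1,0,0,0.3,0],[1,0,0,0.42,0],[1,0,0,0.48,0],[1,0.04,0.15,0.48,0],[1,0.08,0.3,0.48,0],[1,0.14,0.48,0.48,0],[1,0.2,0.66,0.48,0],[1,0.25,0.82,0.48,0],[1,0.3,0.96,0.48,0]])

```text
time_s: 29.35
position: [0.5523, 0.1772, 0.2041]
tcp_rot: [[-1.0, -0.002, -0.0], [-0.002, 1.0, 0.0], [0.0, 0.0, -1.0]]
force: [0.0, -0.5, 0.1]
opening: 0.998
grasp_force: 0.0
```

step_arm(targets=[[1,0.05,0.15,0,0],[1,0.1,0.3,0,0],[1,0.15,0.45,0,0],[1,0.173,0.514,0,0],[1,0.173,0.514,-0.1,0],[1,0.173,0.514,-0.2,0],[1,0.173,0.514,-0.3,0],[1,0.173,0.514,-0.3,0],[1,0.173,0.514,-0.3,0],[1,0.173,0.514,-0.3,0],[1,0.173,0.514,-0.3,0]])

```text
time_s: 30.45
position: [0.5968, 0.3038, 0.1311]
tcp_rot: [[-1.0, -0.0, 0.003], [-0.0, 1.0, 0.001], [-0.003, 0.001, -1.0]]
force: [0.8, 0.6, -0.2]
opening: 1.0
grasp_force: 0.0
```

Run:
```python
from h import *
w=capture("wrist");s=capture("scene");print(np.round(read_state()["position"],4))
T=cv2.imread("pics/top0.png").astype(int)
m=np.zeros(T.shape[:2],np.uint8);m[170:210,172:212]=(T.min(2)[170:210,172:212]>190)*255
k=max(cv2.findContours(m,0,1)[0],key=cv2.contourArea);e=cv2.fitEllipse(cv2.convexHull(k));print("top",e)
class C:pass
t=capture("top");print(hit(t,*e[0],.012).round(4))
W=w["color"].astype(int);lo=W.min(2)
for thr in (150,170,190,210):
  m=np.zeros(lo.shape,np.uint8);m[120:300,240:400]=(lo[120:300,240:400]>thr)*255
  for k in sorted(cv2.findContours(m,0,1)[0],key=cv2.contourArea)[-3:]:
    if len(k)>5: print(thr,cv2.contourArea(k),cv2.boundingRect(k))
cv2.imwrite("pics/w10.png",cv2.convertScaleAbs(cv2.resize(w["color"][135:275,251:391,::-1],(400,400),interpolation=cv2.INTER_CUBIC),alpha=1.2))
```

```text
[0.5964 0.3037 0.1307]
top ((194.5677947998047, 199.7203369140625), (1.4492512941360474, 9.59221363067627), 69.94954681396484)
[0.5731 0.2963]
150 260.0 (297, 204, 46, 16)
150 413.5 (336, 249, 59, 21)
150 3304.5 (335, 120, 65, 72)
170 11.0 (348, 180, 3, 18)
170 59.0 (350, 144, 13, 15)
170 103.0 (293, 169, 10, 17)
```

step_arm(targets=[[1,-0.002,0,-0.1,0],[1,-0.002,0,-0.2,0],[1,-0.002,0,-0.3,0],[1,-0.002,0,-0.38,0],[1,-0.002,0,-0.42,0],[1,-0.002,0,-0.42,0],[1,-0.002,0,-0.42,0],[1,-0.002,0,-0.42,0]])

```text
time_s: 31.4
position: [0.5962, 0.3039, 0.0257]
tcp_rot: [[-1.0, -0.0, 0.003], [-0.0, 1.0, 0.001], [-0.003, 0.001, -1.0]]
force: [0.2, 0.0, 0.7]
opening: 1.0
grasp_force: 0.0
```

Run:
```python
from h import *
w=capture("wrist");s=capture("scene");print(np.round(read_state()["position"],4))
P=np.array(w["pose"]);T=np.linalg.inv(P);K=np.array(w["mtx"])
def proj(X):
  c=T[:3,:3]@np.array(X)+T[:3,3];n=np.hypot(c[0],c[1]);return K[[0,1],[0,1]]*c[:2]/n*np.arctan2(n,c[2])+K[:2,2]
o=np.array([251,135]);r=lambda p:tuple(np.round((np.array(p)-o+.5)*400/140).astype(int).tolist())
I=cv2.convertScaleAbs(cv2.resize(w["color"][135:275,251:391,::-1],(400,400),interpolation=cv2.INTER_CUBIC),alpha=1.2)
c=np.array([.5957,.3036])
for R,z,col in ((.03,.012,(0,0,255)),(.009,.034,(0,255,0))):
  for a in np.arange(0,2*np.pi,np.pi/8): cv2.circle(I,r(proj([*(c+R*np.array([np.cos(a),np.sin(a)])),z])),1,col,-1)
S=cv2.convertScaleAbs(cv2.resize(s["color"][120:190,385:455,::-1],(400,400),interpolation=cv2.INTER_CUBIC),alpha=1.5)
cv2.imwrite("pics/w11.png",np.hstack([I,S]))
```

```text
[0.596  0.3038 0.0256]
```

View pics/w11.png

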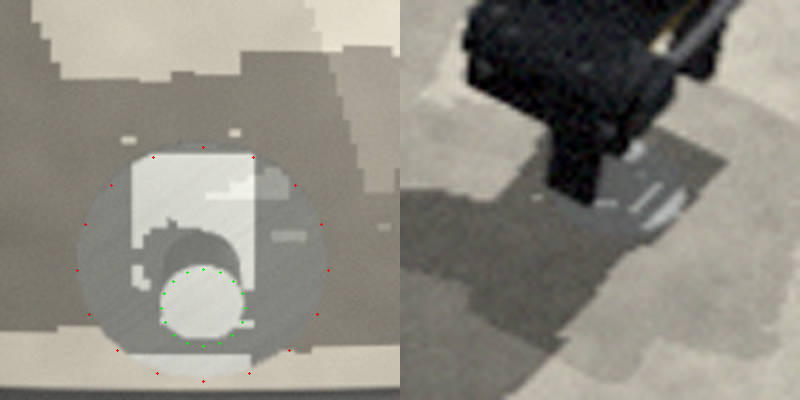

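The lid's disc (centre near (202,260)) and knob (203,303) match the predicted dots to about 1 mm. The fingers are clear on both sides. Descending to the knob and gripping.

step_arm(targets=[[1,-0.004,0,-0.03,0],[1,-0.004,0,-0.06,0],[1,-0.004,0,-0.08,0],[1,-0.004,0,-0.092,0],[1,-0.004,0,-0.092,0],[1,-0.004,0,-0.092,0]])

```text
time_s: 32.1
position: [0.5941, 0.3035, 0.001]
tcp_rot: [[-1.0, -0.0, -0.0], [-0.0, 1.0, -0.0], [0.0, -0.0, -1.0]]
force: [0.1, 0.3, 0.1]
opening: 0.997
grasp_force: 0.0
```

step_arm(targets=[[-1,0,0,0,0],[-1,0,0,0,0],[-1,0,0,0,0],[-1,0,0,0,0],[-1,0,0,0,0],[-1,0,0,0,0],[-1,0,0,0,0],[-1,0,0,0,0],[-1,0,0,0,0],[-1,0,0,0,0],[-1,0,0,0,0],[-1,0,0,0,0]])

```text
time_s: 33.3
position: [0.5941, 0.3035, 0.0012]
tcp_rot: [[-1.0, -0.0, -0.0], [-0.0, 1.0, 0.0], [0.0, 0.0, -1.0]]
force: [-0.0, -0.2, 0.1]
opening: 0.191
grasp_force: 30.0
```

step_arm(targets=[[-1,0,0,0.04,0],[-1,0,0,0.12,0],[-1,0,0,0.24,0],[-1,0,0,0.36,0],[-1,0,0,0.48,0],[-1,0,0,0.58,0],[-1,0,0,0.64,0],[-1,-0.02,-0.06,0.64,0],[-1,-0.05,-0.16,0.64,0],[-1,-0.09,-0.28,0.64,0],[-1,-0.13,-0.42,0.64,0],[-1,-0.18,-0.56,0.64,0],[-1,-0.22,-0.7,0.64,0],[-1,-0.26,-0.82,0.64,0],[-1,-0.29,-0.91,0.64,0],[-1,-0.305,-0.96,0.64,0]])

```text
time_s: 34.9
position: [0.5167, 0.0619, 0.1612]
tcp_rot: [[-1.0, 0.001, -0.001], [0.001, 1.0, -0.0], [0.001, -0.0, -1.0]]
force: [0.1, 0.1, -0.2]
opening: 0.195
grasp_force: 30.0
```

step_arm(targets=[[-1,-0.03,-0.1,0,0],[-1,-0.07,-0.22,0,0],[-1,-0.1,-0.34,0,0],[-1,-0.13,-0.42,0,0],[-1,-0.15,-0.48,0,0],[-1,-0.164,-0.514,0,0],[-1,-0.164,-0.514,0,0],[-1,-0.164,-0.514,0,0],[-1,-0.164,-0.514,-0.04,0],[-1,-0.164,-0.514,-0.08,0],[-1,-0.164,-0.514,-0.1,0],[-1,-0.164,-0.514,-0.12,0],[-1,-0.164,-0.514,-0.12,0],[-1,-0.164,-0.514,-0.12,0],[-1,-0.164,-0.514,-0.12,0]])

```text
time_s: 36.4
position: [0.4771, -0.0651, 0.1314]
tcp_rot: [[-1.0, -0.0, 0.001], [-0.0, 1.0, -0.0], [-0.001, -0.0, -1.0]]
force: [-0.5, 0.6, -0.8]
opening: 0.193
grasp_force: 30.0
```

step_arm(targets=[[-1,0,0,-0.012,0],[-1,0,0,-0.024,0],[-1,0,0,-0.036,0],[-1,0,0,-0.046,0],[-1,0,0,-0.054,0],[-1,0,0,-0.058,0],[-1,0,0,-0.06,0],[-1,0,0,-0.06,0],[-1,0,0,-0.06,0]])

```text
time_s: 37.3
position: [0.4769, -0.0651, 0.1163]
tcp_rot: [[-1.0, -0.0, 0.0], [-0.0, 1.0, -0.0], [-0.0, -0.0, -1.0]]
force: [-0.9, 0.9, -0.9]
opening: 0.197
grasp_force: 30.0
```

step_arm(targets=[[-1,0,0,-0.004,0],[-1,0,0,-0.006,0],[-1,0,0,-0.006,0],[-1,0,0,-0.006,0]])

```text
time_s: 37.7
position: [0.4772, -0.0651, 0.1151]
tcp_rot: [[-1.0, -0.001, 0.001], [-0.001, 1.0, -0.0], [-0.001, -0.0, -1.0]]
force: [-0.8, 0.3, 4.2]
opening: 0.193
grasp_force: 30.0
```

Contact came at exactly the seated height (0.1151), so the plug is in. Releasing and retreating.

step_arm(targets=[[1,0,0,0,0],[1,0,0,0,0],[1,0,0,0,0],[1,0,0,0,0],[1,0,0,0,0],[1,0,0,0,0],[1,0,0,0,0],[1,0,0,0,0],[1,0,0,0,0],[1,0,0,0,0],[1,0,0,0.04,0],[1,0,0,0.1,0],[1,0,0,0.2,0],[1,0,0,0.32,0],[1,0,0,0.44,0],[1,0,0,0.5,0]])

```text
time_s: 39.3
position: [0.4781, -0.0654, 0.2431]
tcp_rot: [[-1.0, -0.001, 0.005], [-0.001, 1.0, -0.002], [-0.005, -0.002, -1.0]]
force: [0.4, 0.4, -0.5]
opening: 1.002
grasp_force: 0.0
```

step_arm(targets=[[1,0,0.2,0,0],[1,0,0.4,0,0],[1,0,0.6,0,0],[1,0,0.8,0,0],[1,0,1,0,0],[1,0,1,0,0],[1,0,1,0,0],[1,0,1,0,0]])

```text
time_s: 40.1
position: [0.4768, 0.1841, 0.24]
tcp_rot: [[-1.0, 0.0, 0.0], [0.0, 1.0, -0.001], [-0.0, -0.001, -1.0]]
force: [-0.0, 0.6, 0.2]
opening: 1.002
grasp_force: 0.0
```

Run:
```python
from h import *
t=capture("top");s=capture("scene");T0=cv2.imread("pics/top0.png").astype(int)[:,:,::-1]
I=t["color"].astype(int)
# bystanders: orange jar & amber bottle centroids before/after
def cen(I,x0,y0,x1,y1):
    m=(I[y0:y1,x0:x1,0]-I[y0:y1,x0:x1,2]>60);y,x=np.nonzero(m);return round(x.mean()+x0,2),round(y.mean()+y0,2),len(x)
for b in ((460,165,500,205),(365,130,402,172)): print(cen(T0,*b),cen(I,*b))
def proj(c,X):
    P=np.linalg.inv(c["pose"]);q=np.array(c["mtx"])@(P[:3,:3]@np.array(X)+P[:3,3]);return q[:2]/q[2]
# lid silhouette against changed pixels: gray map rows around expected disc/knob
for c,n in ((t,"top"),(s,"scene")):
    cx=proj(c,[.4772,-.065,.126]);k=proj(c,[.4772,-.065,.148]);print(n,"disc exp",cx.round(1),"knob exp",k.round(1),"disc edge",[proj(c,[.4772+.03*a,-.065+.03*b,.126]).round(1).tolist() for a,b in ((1,0),(-1,0),(0,1),(0,-1))])
g=I.mean(2).astype(int);u,v=proj(t,[.4772,-.065,.126]).astype(int)
print("\n".join(" ".join(f"{x:3d}" for x in g[r,u-24:u+26:2]) for r in range(v-22,v+24,2)))
```

```text
(np.float64(478.07), np.float64(183.07), 632) (np.float64(478.1), np.float64(183.14), 640)
(np.float64(380.9), np.float64(153.42), 196) (np.float64(381.0), np.float64(153.47), 214)
top disc exp [364.8 238.1] knob exp [365.8 237.2] disc edge [[364.3, 221.8], [365.2, 254.7], [348.4, 238.3], [381.2, 238.0]]
scene disc exp [288.9 186.7] knob exp [288.2 179.7] disc edge [[299.9, 193.4], [278.2, 180.2], [298.2, 178.3], [279.4, 195.4]]
147 145 142 140 141 142 146 147 145 142 143 136 141 140 143 145 147 145 138 143 148 146 150 155 150
150 147 144 145 141 142 145 144 167 189 190 185 158 143 142 141 142 145 146 145 140 145 145 146 142
147 152 144 144 146 181 234 245 247 246 247 248 247 245 224 170 148 145 147 150 142 143 143 145 142
146 146 138 163 234 247 247 240 235 228 215 214 212 217 222 236 226 162 144 146 145 144 143 144 143
144 144 177 243 248 244 235 231 209 190 191 195 191 194 190 190 207 222 183 147 151 149 145 147 146
145 173 247 247 245 237 217 198 189 193 195 194 194 191 193 193 192 200 229 177 145 147 147 146 146
155 240 248 246 237 214 187 194 197 197 199 194 192 193 194 194 194
[... 932 characters left out ...]

173 172 235 180 142 106 146 195 196 195 196 194 191 194 192 191 191 191 183 167 173 164  99  94  89
174 170 199 235 133 149  89 132 192 197 196 194 191 193 194 192 193 186 151 169 176 138  94  93  94
154 173 183 248 230 139 141  94 114 171 192 194 195 197 197 191 154 124 161 174 171 111  92  93  88
121 171 170 234 250 220 130 148 119 112 128 126 134 149 121 109 132 160 174 174 151  94  95  92  97
 91 136 171 198 247 247 235 160 125 156 162 156 136 122 133 160 174 175 174 164 101  92  90  94 120
 93  97 146 176 238 247 247 249 246 212 189 167 220 174 176 172 170 174 166 111  91  93  91 123 135
 97  95  96 139 197 248 247 246 247 248 249 243 209 208 208 210 205 171 115 107 100 107 131 136 133
```

The lid's disc reads as centred at about (364.7, 237.7) against an expected (364.8, 238.1), with the right size. The knob is also where expected, and neither bystander has moved. Handing in.

```bash
python3 -c "
from rig import *
print(hand_in())"
```

```text
the job is handed in; nothing more can be done
None
```

The three beakers are nested on the round stand in the order asked, with the lid on the smallest. The bottle and jar show no movement, and the job was handed in at about 40 s; `hand_in()` gave no verdict.

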